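Open the ratchet clamp

TASK

The bench clamp is held by a ratchet. Lift the pawl out of the toothed wheel and tip it right over backward until it lies back on its stop, and only then turn the wheel backward by its crank until the moving jaw is fully open. Leave the pawl tipped back, let go, and leave the other things on the bench where they are.

Things in the scene. Friction and masses are not known exactly. Their poses are not given: they have to be found in the camera images.
- board (a point): Top of the clamp's board under the wheel's axis, 12 mm above the bench. Plywood, 200 (x) x 295 (y) mm, bolted down. Its axes are called the clamp's axes: z up; +y towards the end with the pawl's hinge, -y towards the end with the two jaws; the pawl lies on the +x side of the wheel.
- wheel_axis (a point): Centre of the toothed wheel's upper face, 46 mm above the bench; axes as the clamp's, z is the wheel's axis. The steel wheel lies flat, 148 mm across; six saw teeth stand on its face near the rim, their tops 58 mm above the bench. The top of the crank arm is at 70 mm, of the hub's bolt at 78 mm.
- wheel (a joint): Wheel angle, rad. Grows as it turns backward: counter-clockwise seen from above, drawing the moving jaw away from the fixed one (16 mm per rad). Fully open at the stop, 2.5. Starts between 0.05 and 0.4; with the pawl down the teeth block it at 0.45. Turning takes about 2 to 4 N at the knob; it stays where it is left.
- crank_knob (a point): Centre of the crank's black knob: upright, round, 27 mm across, 60 mm tall, from 73 to 133 mm above the bench (centre at 103). It is 70 mm from the wheel's axis and spins freely on its pin, so it can be held at a constant wrist angle while the wheel turns. Its direction from the axis is 2.443 rad + joint wheel, counted counter-clockwise from the clamp's +x.
- pawl_hinge (a point): Centre of the pawl's hinge, 66 mm above the bench, at x +58, y +95 mm from the wheel's axis in the clamp's axes, between two steel cheeks (30 mm long along y, 32 mm apart over the outsides, tops 76 mm above the bench). The hinge line is level, along the clamp's x. Axes as the clamp's.
- pawl_fin (a point): Point to hold the pawl, in its fin; moves with it. The pawl is a dark steel bar 14 mm wide from the hinge 95 mm towards -y, its nose between the teeth. The fin stands on the bar: 14 mm wide (x), 40 long (y), top 106 mm above the bench. With the pawl down this point is 50 mm towards -y of and 24 mm above the hinge. Pinched across its width, it can turn between the fingertips.
- pawl (a joint): Pawl angle, rad: 0 is down in the teeth, growing as it is lifted and tipped over towards the clamp's +y; at 1.57 its bar is upright, at 2.3 it lies back on its stop. No spring: let go below about 1.2 it falls down again, beyond about 1.6 it falls on back to the stop. About 0.16 kg.
- jaw_top (a point): Top centre of the moving jaw, a black block 22 x 66 x 43 mm on two threaded rods beside the wheel; it slides along the clamp's +x as the clamp opens, 40 mm in all. Its top is 56 mm above the bench.
- bracket_mid (a point): Bystander, to be left alone: the loose orange printed bracket (70 x 45 x 24 mm, a plate with two raised ends) lying on the clamp's board near one corner; its centre.
- end_plate_mid (a point): Bystander, to be left alone: the loose black printed end plate (100 x 48 x 16 mm) lying flat on the bench; its centre.
- wrench_grip (a point): Bystander, to be left alone: the loose open-ended wrench (150 mm long) lying on the bench beside the clamp; its grip.
- bin_mid (a point): Bystander, to be left alone: the loose grey open plastic bin, 130 x 170 x 60 mm; its centre.
- bottle_mid (a point): Bystander, to be left alone: the loose white plastic bottle, 60 mm across, 150 mm tall, standing; its centre half-way up.
- screwdriver_grip (a point): Bystander, to be left alone: the loose screwdriver, 190 mm long, lying on the bench; its grip.
- coupler_mid (a point): Bystander, to be left alone: the loose orange printed block (75 x 60 x 54 mm, L-shaped) on the bench; its centre.

How it is judged:
By the outcome, as a careful person would: the job done as asked, in the order asked, and still so for the second after the job is handed in, with the robot touching nothing.
It also fails if it takes over 56 s, if anything falls off the work surface, if the arm or the gripper's body presses on something with over 40 N, if the wrist force passes 120 N, or if a joint passes its speed limit or range.

ROBOT

A 7-joint arm with a two-finger parallel gripper is mounted at the origin on the work surface. World frame = base frame: x ahead of the robot, y to its left, z up, the work surface at z = 0. Lengths are in mm, angles in rad, forces in N, time in s.
With the tool pointing down it reaches from about 425 to 925 mm from the base axis. Payload 6.8 kg.
Tool frame: the origin (TCP) lies at the very end of the fingers, on their centre line; the grasp point (between the pads) lies 19 mm behind it; z points along the fingers, y is the direction in which the jaws open and shut (so a half turn about z gives the same grasp; the last joint's range is limited). The gripper opens to 85 mm and grips with 20 to 120 N. Pads are 22 mm wide; open, the fingers measure 114 mm over their backs; the gripper's body (76 mm by 85 mm) begins 54 mm behind the grasp point. The pads swing forward as they close: fully open they stand 13 mm farther back than shut.
Start: joints at [-1.217, 0.477, 0.022, 1.555, -0.011, 1.109, -0.083], TCP at [300.752, 604.314, 231.308] pointing down, gripper open.
Joint ranges: [-2.96, 2.96], [-0.34, 2.1], [-1.41, 1.46], [0.24, 2.44], [-1.37, 4.51], [0.17, 1.92], [-2.96, 2.96]. Speed limits (rad/s): [2.39, 2.39, 3.14, 3.14, 3.14, 3.14, 3.14].

INTERFACE

Orientations are given as a rotation vector (axis times angle).
In Python, from plant import * gives the robot as it stands. Calls block until the motion is done:
- reach(position, orientation): joint-space move of the TCP to a pose.
- move_straight(position, v=150, attitude=None): straight line of the TCP; attitude=None keeps the orientation; v is the mean speed in mm/s.
- set_joints(angles): joint-space move.
- command_gripper(opening): finger opening in mm; the grip force is fixed at half the most; returns when the fingers have stopped.
- sleep(seconds).
- inverse_kinematics(position, orientation): joint angles nearest the present ones, or None.
- read_camera(name): name is "side" or "top" or "wrist"; returns the picture (480x640x3 uint8, blue, green, red); there is no depth.
- camera_model(name): a dict with "intrinsics" (3x3 intrinsics, pixels), "dist" ([k1, k2, p1, p2, k3] as OpenCV has them; the pictures are not rectified), "rvec" (rotation vector, rad) and "tvec" (3), from world to camera coordinates, as OpenCV has them; the wrist camera has in their place "hand_eye" (4x4, takes a point from camera to tool coordinates, whose origin is the TCP and whose axes are the flange's). Camera axes: x right, y down, z forward; pixel columns grow to the right and rows downward; lengths in mm; the calibration is good to about 2 mm. A picture is of the moment at which its call begins: read the wrist's pose just before it. camera_model takes no time and is no camera call.
A pose or a line that the arm cannot do raises Unreachable and nothing moves.
- hand_in(): hands the job in, once; it reports no verdict.
Trained networks look in the newest picture that a camera, given by its name, has taken for a name from the list of things; names that differ only in an ending like _2 or _b are one class to them, and where a whole thing is asked for, a point or a joint stands for the part that bears it (a point fixed in the world has none). Each returns a list of dicts, best first, with "score" (0 to 1); they miss things now and then, are a little off and sometimes report something else, mostly with a low value. They report only what shows in the picture. A call takes as long as a camera call.
- masks_of(camera, target): "pixels" (480x640 bool, what is visible of it) and "rect" ([centre column, centre row, width, height] in pixels, round what is visible of it).
- tip_of(camera, target): "location" ([column, row] in pixels: a listed point, or the origin of a listed thing).
Readings, each from a call of its own:
- read_time_s(): time.
- read_joint_pos(): joint angles.
- read_qvel(): joint speeds.
- read_joint_efforts(): joint torques, N m.
- read_tool_pos(): TCP position.
- read_orientation(): TCP orientation.
- read_force(): force on the tool from outside, world axes, zero at the start.
- read_torque(): the same for the moment, N m.
- read_finger_gap(): finger opening in mm.
Only numpy, scipy, OpenCV 4.12 (cv2) and the standard library are available. Lean on these libraries where they do the work, as an engineer would, in place of code of your own. Each camera call takes 0.05 s, during which the arm holds its last target.

## Working session

There is one attempt and no reset: what is moved stays moved. The work goes in short steps, each a Python script; the robot and the scene stay as the last script left them, time stands still between calls to the robot, and variables do not carry over. Pictures are saved under pics/ and viewed, and the job is handed in when it is done.

```bash
ls; mkdir -p pics; python3 - <<'E'
from plant import *
import cv2
for c in ["top","side","wrist"]:
    im=read_camera(c); cv2.imwrite(f"pics/{c}0.png",im)
    for t in ["board","wheel_axis","crank_knob","pawl_hinge","pawl_fin","jaw_top","bottle_mid","bracket_mid","bin_mid"]:
        r=tip_of(c,t); print(c,t,[(round(x["score"],2),[round(float(v),1) for v in x["location"]]) for x in r[:2]])
print(read_time_s(),read_orientation(),read_finger_gap())
for c in ["top","side"]: print(camera_model(c))
E
```

```text
pics
top board [(0.85, [285.6, 209.2])]
top wheel_axis [(0.88, [287.3, 206.8]), (0.57, [487.0, 284.4])]
top crank_knob [(0.74, [275.7, 228.1])]
top pawl_hinge [(0.56, [245.8, 194.2]), (0.2, [337.2, 207.6])]
top pawl_fin [(0.54, [260.1, 185.0])]
top jaw_top [(0.88, [338.1, 205.0])]
top bottle_mid [(0.77, [481.7, 166.8])]
top bracket_mid [(0.85, [258.4, 241.8])]
top bin_mid [(0.75, [138.9, 241.4])]
side board [(0.8, [333.0, 245.6])]
side wheel_axis []
side crank_knob [(0.91, [315.1, 232.8])]
side pawl_hinge [(0.79, [320.9, 216.6]), (0.28, [334.7, 218.0])]
side pawl_fin [(0.74, [334.9, 216.9])]
side jaw_top [(0.82, [365.0, 259.8]), (0.58, [280.3, 241.8])]
side bottle_mid [(0.83, [488.1, 305.1])]
side bracket_mid [(0.84, [299.0, 247.8])]
side bin_mid [(0.88, [244.2, 204.0]), (0.19, [334.9, 242.7])]
wrist board []
wrist wheel_axis []
wrist crank_knob []
wrist pawl_hinge []
wrist pawl_fin []
wrist jaw_top []
wrist bottle_mid []
wrist bracket_mid []
wrist bin_mid [(0.96, [266.3, 405.6])]
1.5 [-7.18964056e-01 -3.05820030e+00 -1.31539025e-05] 85.08432590758021
{'intrinsics': array([[443.70898901,   0.        , 317.83038937],
       [  0.        , 443.70898901, 242.42540161],
       [  0.        ,   0.        ,   1.        ]]), 'dist': array([-0.02326279,  0.        ,  0.        ,  0.        ,  0.        ]), 'rvec': array([ 2.14497015, -2.16594952,  0.18354455]), 'tvec': array([  -9.41344436,  470.71751034, 1120.06337344])}
{'intrinsics': array([[541.08060072,   0.        , 326.99004075],
       [  0.        , 541.08060072, 246.73013671],
       [  0.        ,   0.        ,   1.        ]]), 'dist': array([-0.08210357,  0.        ,  0.        ,  0.        ,  0.        ]), 'rvec': array([ 2.10346347, -0.81461661,  0.37763375]), 'tvec': array([-349.19401863,  280.96747503, 1386.27560321])}
```

View pics/top0.png

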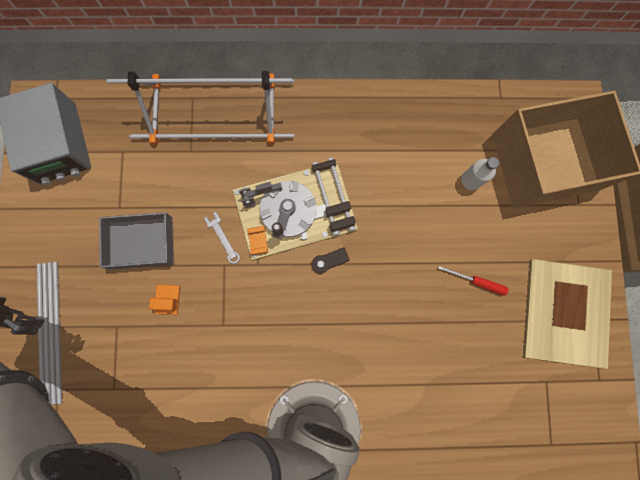

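View pics/side0.png

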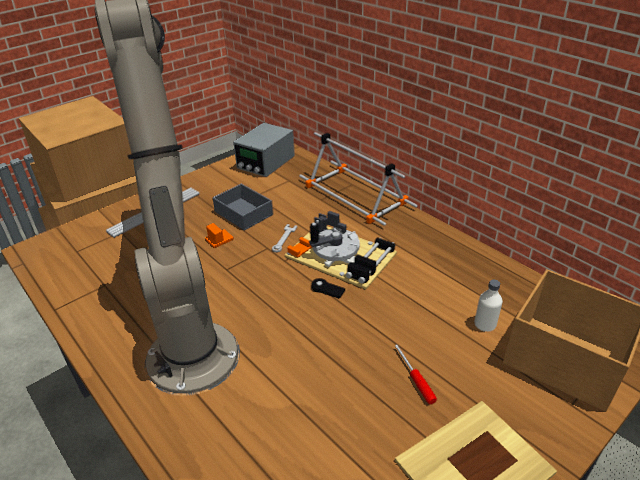

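```bash
cat > h.py <<'E'
from plant import *
import numpy as np, cv2
from scipy.spatial.transform import Rotation as R
def ray(c,px,T=None):
    m=camera_model(c)
    u=cv2.undistortPoints(np.array([[px]],float),m["intrinsics"],m["dist"])[0,0]
    d=np.array([u[0],u[1],1.])
    if "hand_eye" in m:
        H=T@np.array(m["hand_eye"]); return H[:3,3],H[:3,:3]@d
    Rm=cv2.Rodrigues(np.array(m["rvec"],float))[0]
    return -Rm.T@m["tvec"],Rm.T@d
def at_z(c,px,z,T=None):
    o,d=ray(c,px,T); return o+d*(z-o[2])/d[2]
def toolT():
    T=np.eye(4);T[:3,:3]=R.from_rotvec(read_orientation()).as_matrix();T[:3,3]=read_tool_pos();return T
def proj(c,P,T=None):
    m=camera_model(c)
    P=np.atleast_2d(np.array(P,float))
    if "hand_eye" in m:
        H=np.linalg.inv(T@np.array(m["hand_eye"])); rv=cv2.Rodrigues(H[:3,:3])[0];tv=H[:3,3]
    else: rv,tv=np.array(m["rvec"],float),np.array(m["tvec"],float)
    return cv2.projectPoints(P,rv,tv,m["intrinsics"],m["dist"])[0][:,0]
E
python3 - <<'E'
from h import *
for n,px,z in [("board",[285.6,209.2],12),("axis",[287.3,206.8],46),("knob",[275.7,228.1],103),("hinge",[245.8,194.2],66),("fin",[260.1,185],90),("jaw",[338.1,205],56),("bracket",[258.4,241.8],24),("bottle",[481.7,166.8],75),("bin",[138.9,241.4],30)]:
    print(n,at_z("top",px,z).round(1))
for n,px,z in [("board",[333,245.6],12),("knob",[315.1,232.8],103),("hinge",[320.9,216.6],66),("fin",[334.9,216.9],90),("jaw",[365,259.8],56)]:
    print("s",n,at_z("side",px,z).round(1))
print(read_time_s())
E
```

```text
board [564.7  70.9  12. ]
axis [563.4  64.8  46. ]
knob [496.9  90.7 103. ]
hinge [592.6 170.2  66. ]
fin [609.9 131.2  90. ]
jaw [565.  -67.1  56. ]
bracket [475.1 141.5  24. ]
bottle [ 660.6 -442.9   75. ]
bin [477.8 451.4  30. ]
s board [569.3  83.   12. ]
s knob [493.5  78.4 103. ]
s hinge [597.9 171.9  66. ]
s fin [606.5 113.6  90. ]
s jaw [553.7 -74.9  56. ]
1.5
```

The top picture shows the clamp at about (290,208), turned by about 0.25 rad. The pawl is at (245–280,190) on its world +x side and the knob is at (277,228). Next I'll look with the wrist camera from above.

```bash
cat >> h.py <<'E'
def ori(yaw,flip=False,tilt=0.):
    # tool y along clamp x (yaw), x along clamp +y; tilt>0 leans the hand towards clamp +y
    s=-1 if flip else 1
    c=np.array([np.cos(yaw),np.sin(yaw),0]);e=np.array([-np.sin(yaw),np.cos(yaw),0])
    M=np.c_[s*e,s*c,[0,0,-1.]]
    return (R.from_rotvec(-tilt*c)*R.from_matrix(M)).as_rotvec()
E
python3 - <<'E'
from h import *
print(np.array(camera_model("wrist")["hand_eye"]).round(3).tolist())
y=.26
for f in (0,1):
  for n,p,t in [("look",[560,90,330],0),("fin",[609,131,75],0),("up",[590,190,100],0),("upt",[590,190,100],.6),("knob0",[497,90,95],0),("knobe",[560,-5,95],0)]:
    q=inverse_kinematics(p,ori(y,f,t)); print(f,n,None if q is None else np.round(q,2))
E
```

```text
[[-0.0, -0.947, -0.322, 82.24], [1.0, -0.001, 0.001, 0.102], [-0.001, -0.322, 0.947, -143.323], [0.0, 0.0, 0.0, 1.0]]
0 look [-0.68  0.23  0.5   1.72 -0.12  1.22  0.11]
0 fin [-0.58  0.6   0.37  1.83 -0.3   0.77  0.2 ]
0 up [-0.66  0.55  0.33  1.82 -0.24  0.81  0.05]
0 upt [-1.03  0.71  0.48  1.76  0.3   0.97 -0.56]
0 knob0 [-0.61  0.41  0.38  2.1  -0.23  0.68  0.18]
0 knobe [-0.45  0.49  0.45  1.97 -0.31  0.74  0.44]
1 look [-1.19  0.46  1.29  1.74 -0.46  1.29 -2.68]
1 fin [-0.09  0.59 -0.3   1.79  0.23  0.8   2.9 ]
1 up [-0.17  0.55 -0.32  1.78  0.22  0.84  2.8 ]
1 upt [-0.53  0.67 -0.23  1.72  0.73  1.19  2.24]
1 knob0 [-1.17  0.82  1.27  2.12 -0.98  1.   -2.23]
1 knobe [-0.92  0.91  1.27  2.   -1.02  1.08 -2.06]
```

```bash
python3 - <<'E'
from h import *
reach([551,105,290],ori(.26))
T=toolT(); im=read_camera("wrist"); cv2.imwrite("pics/w1.png",im)
np.save("T1.npy",T)
for t,z in [("wheel_axis",46),("crank_knob",103),("pawl_hinge",66),("pawl_fin",90),("jaw_top",56),("bracket_mid",24)]:
    r=tip_of("wrist",t)
    for x in r[:2]: print(t,round(x["score"],2),np.round(x["location"],1),at_z("wrist",x["location"],z,T).round(1))
print(read_time_s(),T[:3,3])
E
```

```text
crank_knob 0.79 [246.3 214.7] [496.3  84.9 103. ]
pawl_hinge 0.7 [371.7 143.8] [589.7 169.3  66. ]
pawl_fin 0.94 [375.8 204.4] [605.5 120.5  90. ]
jaw_top 0.63 [282.  348.2] [562.3 -71.7  56. ]
bracket_mid 0.56 [256.1 135.2] [480.5 145.   24. ]
3.875 [550.84067287 106.76495808 289.72413205]
```

View pics/w1.png

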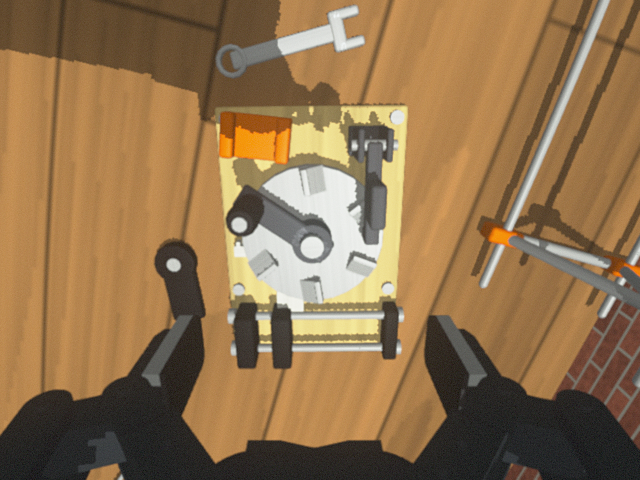

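The wrist picture shows the whole clamp: hinge (372,144), fin (376,204), knob (241,222), hub bolt (313,245) and board corners (218,108) and (407,104). I'll fit the clamp pose to these.

```bash
python3 - <<'E'
from h import *
from scipy.optimize import least_squares
T=np.load("T1.npy")
obs=[("wrist",[313,245],(0,0,78)),("wrist",[371.7,143.8],(58,95,66)),("wrist",[375.8,204.4],(58,45,90)),
("top",[287.3,206.8],(0,0,46)),("top",[245.8,194.2],(58,95,66)),("side",[320.9,216.6],(58,95,66))]
kn=[("wrist",[246.3,214.7]),("top",[275.7,228.1]),("side",[315.1,232.8])]
W={"wrist":1,"top":.8,"side":.5}
def P(p,l): 
    c,s=np.cos(p[2]),np.sin(p[2]); return [p[0]+c*l[0]-s*l[1],p[1]+s*l[0]+c*l[1],l[2]]
def f(p):
    r=[]
    for c,px,l in obs: r+=list((proj(c,P(p,l),T)[0]-px)*W[c])
    a=2.443+p[3]
    for c,px in kn: r+=list((proj(c,P(p,(70*np.cos(a),70*np.sin(a),103)),T)[0]-px)*W[c])
    return r
s=least_squares(f,[563,65,.26,.2],loss="soft_l1"); p=s.x
print(p.round(3)); print(np.array(f(p)).reshape(-1,2).round(1))
np.save("p.npy",p)
im=cv2.imread("pics/w1.png")
a=2.443+p[3]
pts=[(0,0,78),(58,95,66),(58,45,90),(58,65,106),(58,25,106),(70*np.cos(a),70*np.sin(a),133),(70*np.cos(a),70*np.sin(a),73)]
pts+=[(74*np.cos(t),74*np.sin(t),46) for t in np.arange(0,6.28,.2)]
for l in pts: cv2.circle(im,tuple(int(v) for v in proj("wrist",P(p,l),T)[0]),2,(0,0,255),-1)
cv2.imwrite("pics/w1o.png",im)
for px in ([218,108],[407,104]): 
    q=at_z("wrist",px,12,T)[:2]-p[:2]; c,s_=np.cos(p[2]),np.sin(p[2]); print((c*q[0]+s_*q[1]).round(1),(-s_*q[0]+c*q[1]).round(1))
E
```

```text
[5.62379e+02 6.19740e+01 2.90000e-01 7.10000e-02]
[[-0.3  2.2]
 [ 1.2 -0. ]
 [-0.1 -1.4]
 [ 0.9  0.3]
 [ 0.2  0.5]
 [-0.6  0.6]
 [ 0.  -0.2]
 [ 1.8  0.2]
 [-0.4 -0.7]]
-93.7 130.7
100.1 129.2
```

View pics/w1o.png

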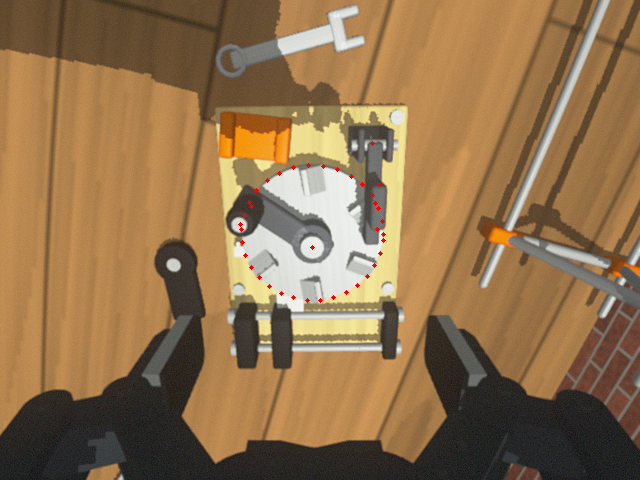

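```bash
cat >> h.py <<'E'
def clampP(l):
    p=np.load("p.npy"); c,s=np.cos(p[2]),np.sin(p[2]); return np.array([p[0]+c*l[0]-s*l[1],p[1]+s*l[0]+c*l[1],l[2]])
YAW=float(np.load("p.npy")[2])
def tcp(l,tilt=0,g=19):
    o=ori(YAW,0,tilt); z=R.from_rotvec(o).as_matrix()[:,2]; return clampP(l)+g*z,o
def finP(t):
    a=np.arctan2(24,50)+t;r=np.hypot(24,50); return (58,95-r*np.cos(a),66+r*np.sin(a))
E
python3 - <<'E'
from h import *
for t in (0,.6,1.2,1.85):
    q=inverse_kinematics(*tcp(finP(t),.4*t)); print(None if q is None else np.round(q,2))
command_gripper(45)
p,o=tcp(finP(0)); print(p)
reach(p+[0,0,60],o)
T=toolT(); cv2.imwrite("pics/w2.png",read_camera("wrist"))
print(T[:3,3],read_force(),read_time_s())
print([(x["score"],np.round(at_z("wrist",x["location"],90,T),1)) for x in tip_of("wrist","pawl_fin")],clampP(finP(0)))
E
```

```text
[-0.59  0.6   0.39  1.84 -0.32  0.76  0.27]
[-0.79  0.59  0.46  1.84 -0.02  0.79 -0.1 ]
[-0.96  0.64  0.49  1.82  0.23  0.88 -0.41]
[-1.09  0.77  0.49  1.76  0.41  1.02 -0.66]
[605.0698861  121.69377687  71.        ]
[605.68180163 121.46001271 132.03463624] [0.61896154 0.24297515 0.05032674] 5.1167
[(0.58, array([604.8, 120.9,  90. ])), (0.43, array([501.5, 215.3,  90. ]))] [605.0698861  121.69377687  90.        ]
```

View pics/w2.png

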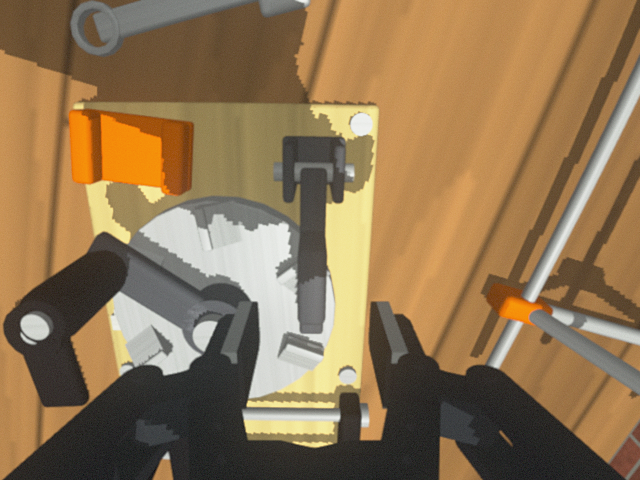

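The fin (313,310) is centred between the fingers (258 and 370), and the network agrees with the fit to within 1 mm. Now I'll descend and pinch it.

```bash
python3 - <<'E'
from h import *
p,o=tcp(finP(0))
move_straight(p,v=80,attitude=o)
print(read_tool_pos(),read_force().round(1))
command_gripper(0)
print("gap",read_finger_gap(),read_force().round(1),read_time_s())
if 11<read_finger_gap()<17:
    for t in np.linspace(0,.45,4)[1:]:
        p,o=tcp(finP(t),.4*t); move_straight(p,v=60,attitude=o)
        print(t.round(2),read_finger_gap().__round__(1),read_force().round(1),(read_tool_pos()-p).round(1),read_time_s())
cv2.imwrite("pics/w3.png",read_camera("wrist"))
E
```

```text
[605.47798847 121.64323322  71.26395831] [ 0.4 -0.3 -0.4]
gap 13.283146921120451 [-4.2 -0.3  5.6] 6.45
0.15 13.0 [-0.1 -1.8 -6.1] [-0.4 -0.5 -0.3] 6.7333
0.3 13.0 [ 1.  -1.5 -8. ] [-0.3 -0.4 -0.5] 7.0083
0.45 13.1 [ 2.  -2.4 -9. ] [-0.3 -0.3 -0.4] 7.2833
```

View pics/w3.png

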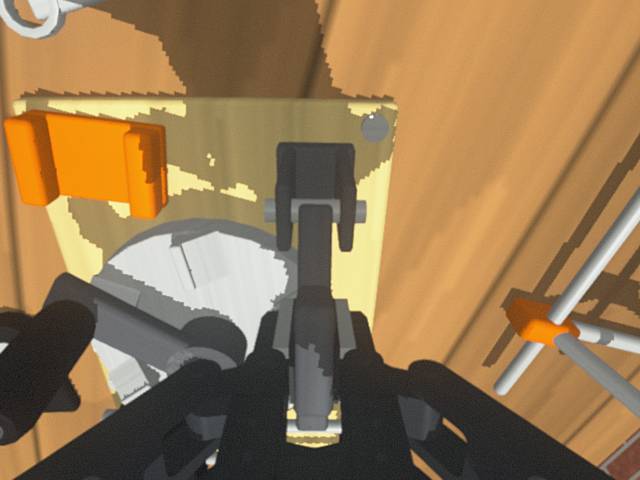

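The pawl is gripped (fin at (313,380)) and rising with low forces. I'll carry on over the top.

```bash
python3 - <<'E'
from h import *
for t in np.linspace(.45,1.85,11)[1:]:
    p,o=tcp(finP(t),.4*t); move_straight(p,v=60,attitude=o)
    f=read_force(); print(t.round(2),round(read_finger_gap(),1),f.round(1),round(read_time_s(),2))
    if np.linalg.norm(f)>40: break
cv2.imwrite("pics/w4.png",read_camera("wrist"));cv2.imwrite("pics/s4.png",read_camera("side")[120:330,200:480].repeat(2,0).repeat(2,1))
E
```

```text
0.59 13.2 [ 1.1 -1.4 -8.6] 7.6
0.73 13.1 [  3.1  -1.5 -10.7] 7.87
0.87 12.9 [  2.7  -0.2 -12.4] 8.13
1.01 13.0 [  3.8  -0.8 -16.6] 8.4
1.15 13.1 [  6.1  -0.8 -17.8] 8.67
1.29 13.3 [  8.1  -1.9 -17.9] 8.93
1.43 13.2 [  7.7  -2.7 -16.5] 9.2
1.57 13.2 [  6.8  -2.8 -12.1] 9.46
1.71 13.0 [ 5.1 -2.7 -8.5] 9.72
1.85 13.0 [ 3.8 -2.1 -4.7] 9.97
```

View pics/w4.png

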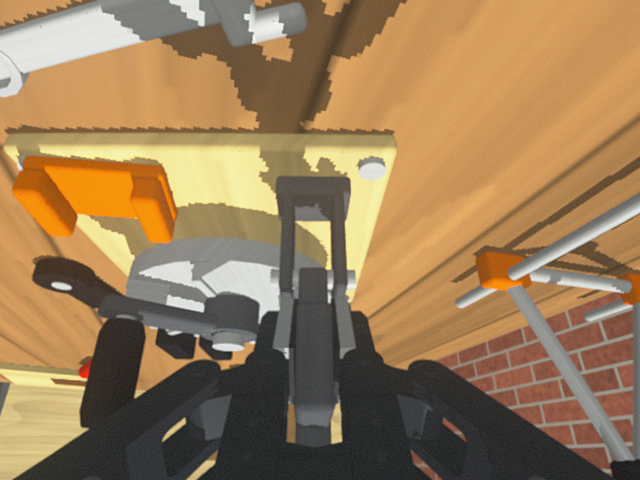

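View pics/s4.png

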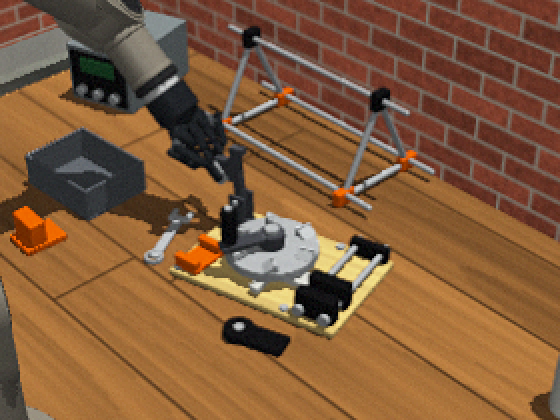

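The side view shows the pawl past upright, with the force falling off. I'll take it a bit further, to 2.0, for margin, then release and retreat along the fingers.

```bash
python3 - <<'E'
from h import *
for t in (1.93,2.0):
    p,o=tcp(finP(t),.4*t); move_straight(p,v=60,attitude=o)
print(read_force().round(1))
command_gripper(50); sleep(.4)
z=R.from_rotvec(o).as_matrix()[:,2]
move_straight(p-110*z,v=200)
print(read_force().round(1),read_time_s())
cv2.imwrite("pics/w5.png",read_camera("wrist"));cv2.imwrite("pics/s5.png",read_camera("side")[120:330,200:480].repeat(2,0).repeat(2,1))
E
```

```text
[ 3.7 -3.1  0.7]
[ 0.6 -0.7  0.4] 12.1167
```

View pics/w5.png

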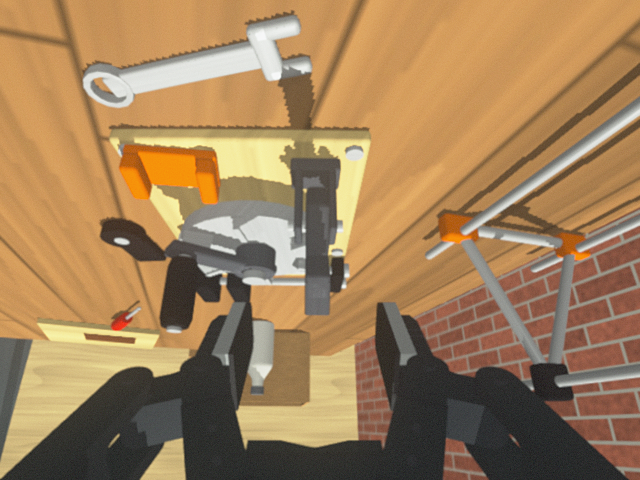

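View pics/s5.png

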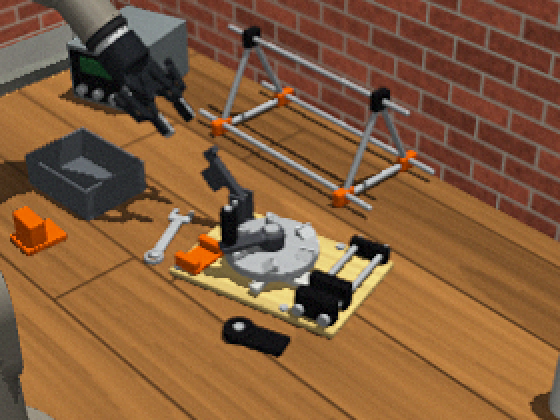

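The pawl now lies back on its stop. Next, the knob.

```bash
cat >> h.py <<'E'
def knobP(w,z=116):
    a=2.443+w; return (70*np.cos(a),70*np.sin(a),z)
E
python3 - <<'E'
from h import *
w=float(np.load("p.npy")[3])
q=read_tool_pos(); move_straight(q+[0,0,80],v=250)
command_gripper(60)
p,o=tcp(knobP(w)); 
reach(p+[0,0,75],o)
T=toolT(); im=read_camera("wrist")
for z,n in ((133,(0,0,255)),):
    u=proj("wrist",clampP(knobP(w,z)),T)[0]; print("pred top",u); 
cv2.imwrite("pics/w6.png",im)
print([(round(x["score"],2),np.round(at_z("wrist",x["location"],103,T),1)) for x in tip_of("wrist","crank_knob")],clampP(knobP(w)),read_time_s())
E
```

```text
pred top [311.17043581 278.85203762]
[(0.82, array([497.4,  84.9, 103. ]))] [496.31166221  85.10712402 116.        ] 13.925
```

View pics/w6.png

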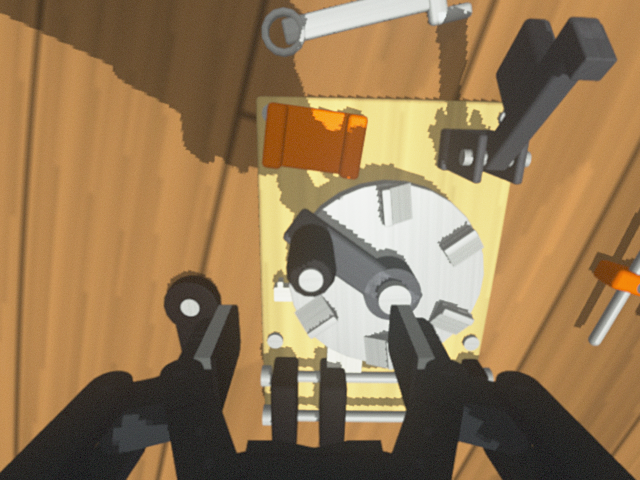

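The knob top is at (311,280), exactly where predicted, and the pawl at (540,60) is tipped well back. I'll grip the knob and turn.

```bash
python3 - <<'E'
from h import *
w=float(np.load("p.npy")[3])
p,o=tcp(knobP(w)); move_straight(p,v=120,attitude=o)
print(read_force().round(1)); command_gripper(0); g=read_finger_gap(); print("gap",g,read_force().round(1))
if 23<g<30:
    for t in np.arange(w,1.3,.15)[1:]:
        p,o=tcp(knobP(t)); move_straight(p,v=80)
        f=read_force(); print(round(t,2),round(read_finger_gap(),1),f.round(1),read_time_s())
        if np.linalg.norm(f)>35: print("STOP"); break
cv2.imwrite("pics/w7.png",read_camera("wrist"))
E
```

```text
[0.1 0.3 1.3]
gap 25.495561714902976 [-1.7 -0.1  7.2]
0.22 25.7 [-5.3  0.3  7.9] 15.3833
0.37 25.1 [-5.1 -1.9  9.6] 15.6667
0.52 25.4 [-5.9 -2.6 10.5] 15.95
0.67 25.5 [-6.5 -4.  11.2] 16.2333
0.82 25.1 [-5.8 -4.6 10.2] 16.5167
0.97 25.5 [-5.3 -4.4  9.7] 16.8
1.12 25.3 [-3.5 -5.6  8.2] 17.0833
1.27 25.2 [-2.9 -5.1  6.8] 17.3667
```

View pics/w7.png

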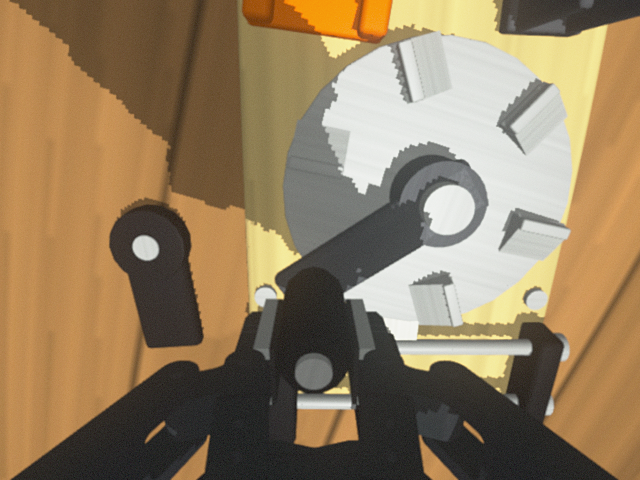

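The knob is held at (315,370) and the wheel is turning freely with low forces. I'll continue to the stop.

```bash
python3 - <<'E'
from h import *
for t in list(np.arange(1.42,2.45,.15))+[2.48,2.52,2.55,2.58,2.6]:
    p,o=tcp(knobP(t)); move_straight(p,v=80 if t<2.45 else 40)
    f=read_force(); d=read_tool_pos()-p; a=YAW+2.443+t; tang=np.array([-np.sin(a),np.cos(a),0])
    print(round(t,2),round(read_finger_gap(),1),f.round(1),"tang",(f@tang).round(1),(d@tang).round(1),round(read_time_s(),2))
    if t>2.4 and f@tang<-18 or np.linalg.norm(f)>40: print("STOP"); break
cv2.imwrite("pics/w8.png",read_camera("wrist"))
E
```

```text
1.42 25.4 [-0.7 -6.6  4.7] tang 2.8 1.6 17.7
1.57 25.2 [-0.7 -5.3  2.6] tang 1.4 1.6 17.98
1.72 25.5 [ 0.9 -5.4  1.8] tang 2.3 1.6 18.27
1.87 25.3 [ 2.8 -5.2  2.7] tang 3.4 1.5 18.55
2.02 25.5 [ 3.  -4.8  2.1] tang 2.8 1.4 18.83
2.17 24.9 [ 2.6 -3.7  1.7] tang 1.9 1.5 19.12
2.32 25.6 [ 3.5 -3.2  3. ] tang 2.2 1.5 19.4
2.48 25.5 [-4.1 -4.8  9.5] tang -6.0 -1.3 19.83
2.52 24.6 [-11.   -8.6  16.2] tang -13.9 -4.0 20.08
2.55 25.3 [-15.5  -9.3  21.8] tang -18.1 -6.0 20.33
STOP
```

View pics/w8.png

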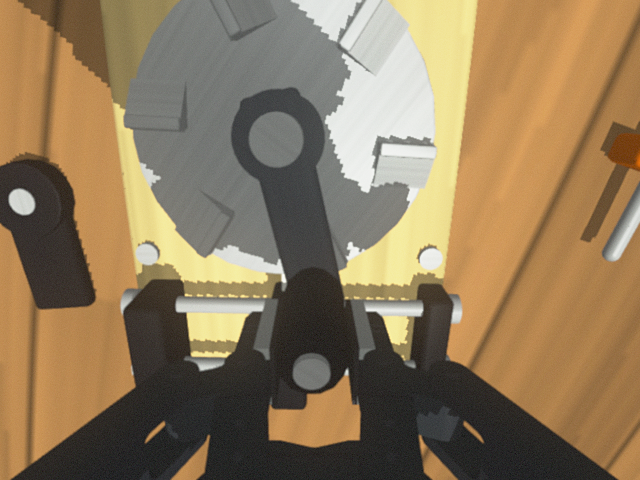

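The tangential force rises steeply from about 2.47, which should be the stop. I'll relax the strain, let go, lift away and check.

```bash
python3 - <<'E'
from h import *
p,o=tcp(knobP(2.49)); move_straight(p,v=40); print(read_force().round(1))
command_gripper(70)
move_straight(p+[0,0,90],v=150)
# look from the first viewpoint
reach([551,105,290],ori(.26))
T=toolT(); np.save("T9.npy",T); im=read_camera("wrist"); cv2.imwrite("pics/w9.png",im)
cv2.imwrite("pics/s9.png",read_camera("side")[120:330,200:480].repeat(2,0).repeat(2,1))
pp=np.load("p.npy")
def cl(P):
    q=P[:2]-pp[:2];c,s=np.cos(pp[2]),np.sin(pp[2]); return np.array([c*q[0]+s*q[1],-s*q[0]+c*q[1]])
for n,z in [("crank_knob",103),("jaw_top",56)]:
    for x in tip_of("wrist",n)[:2]:
        q=cl(at_z("wrist",x["location"],z,T)); print(n,round(x["score"],2),np.round(x["location"],1),q.round(1),(np.arctan2(q[1],q[0])-2.443)%6.283)
print(read_time_s(),read_force().round(1))
E
```

```text
[-5.1 -5.7 10.6]
crank_knob 0.78 [333.6 324. ] [ 16.6 -72.1] 2.495914036383641
jaw_top 0.59 [318.9 346. ] [   1.5 -128.2] 2.2811534933888344
22.75 [-0.2  0.3 -0.4]
```

View pics/w9.png

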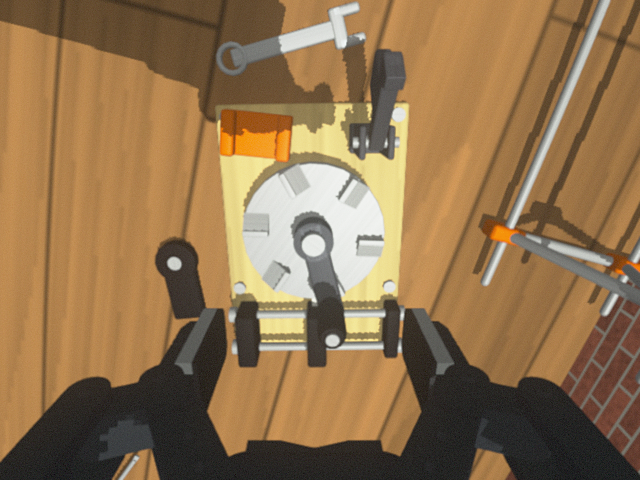

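View pics/s9.png

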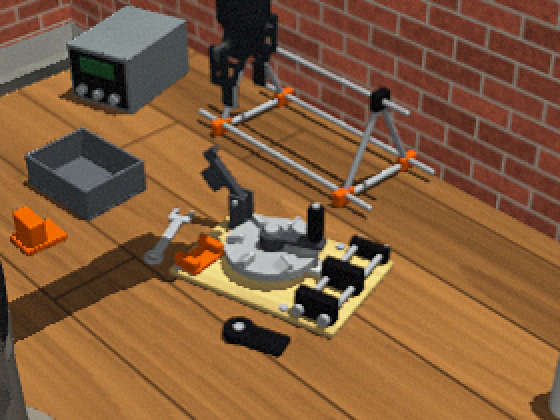

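```bash
python3 - <<'E'
from h import *
T=np.load("T9.npy"); 
a=[at_z("wrist",[333,340.5],133,T)[:2],at_z("wrist",[313.5,244],78,T)[:2]]; d=a[0]-a[1]; print(np.linalg.norm(d),(np.arctan2(d[1],d[0])-YAW-2.443)%6.283)
T1=np.load("T1.npy"); print(np.linalg.norm(at_z("wrist",[282,348.2],56,T1)-at_z("wrist",[318.9,346],56,T)))
print(read_force().round(1)); hand_in(); print(read_time_s())
E
```

```text
73.44767197420629 2.477691058312313
39.8990689723771
[-0.2  0.3 -0.4]
the job is handed in; nothing more can be done
the job is handed in; nothing more can be done
```

The clamp is open: I lifted the pawl out, tipped it back onto its stop and let go, then turned the wheel backward by its knob until it met its stop. I let go, moved clear and handed in shortly after 22.8 s of robot time.

- **Pawl:** the last pictures show it lying back on its stop.
- **Wheel:** two camera estimates of its angle gave 2.50 and 2.48, against 2.5 fully open. When I pushed on past the stop, the resistance rose to about 18 N, well above the 2 to 4 N of turning.
- **Jaw:** it travelled about 40 mm by camera, where about 39 mm was expected from the starting angle.
- **Disagreement:** resistance at the stop began at a commanded angle of about 2.47, and the crank radius measured 73 mm instead of 70. Both fit my pose fit being off by 2 to 3 mm.
- **Other things on the bench:** the bracket, end plate, wrench, bin and coupler look unmoved in the last pictures. The bottle and screwdriver were outside those views, and the arm worked nowhere near them.
- **Forces:** the highest wrist force I read was about 28 N, and the reading was near zero at the end.

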